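# Tamp the ballast slugs level in a rig's ballast tray

### The job

The flat tamper is lying on its side: stand it upright on its foot plate on the black rubber pad and let go, then take it again by the handle from above and press the steel slugs in the ballast tray down with it until all eight lie flat on the tray's floor. Touch the slugs only with the tamper, leave the mouse, webcam and bracket alone, and finish with the tamper standing upright wholly on the pad again.

Things in the scene. Friction and masses are not known exactly. Their poses are not given: they have to be found in the camera images.
- tamper_grip (a point): Flat tamper, 111 mm tall: square steel foot plate 70 x 70 x 6 mm, square wooden handle 26 x 26 x 105 mm rising from its middle, faces parallel to the plate's sides. This point is the centre of the handle, 58.5 mm above the plate's underside, 52.5 mm below the handle's top. z: along the handle from plate to top; x, y: parallel to the plate's sides.
- tamper: The same tamper and origin. About 0.28 kg, mostly in the foot plate: let go leaning up to 55 degrees from upright on an edge of its plate, it rights itself onto its face. It starts lying on its side on the desk, on an edge of the plate and the end of the handle, the handle pointing away from the robot (within 30 degrees of straight ahead) and sloping down 12 degrees, its middle 24 mm up.
- pad_top (a point): Centre of the top of the black rubber pad, 140 x 140 x 5 mm, fixed flat on the desk; the point is 5 mm above the desk. x and y parallel to its sides.
- tray: Dark steel open-topped ballast tray fixed to the desk, outside 118 (x) x 112 (y) x 42 mm high, walls 4 mm, so 110 x 104 mm inside; the inner floor lies 4 mm and the rim 42 mm above the desk. Origin: centre of its underside; x and y along its sides. It holds eight slugs in two rows of four; each slug's length runs about along x.
- slug0: One of eight alike plain steel ballast slugs in the tray: block 48 x 20 x 20 mm, 0.15 kg; origin at its centre, x along its length. Lying flat on the tray's floor its centre is 14 mm, its top 24 mm above the desk. Four of the eight start propped at 40 degrees against the tray's x-end walls, top edge 50 mm, centre 27 mm up; pushed down at the high end they slide down flat.
- slug1: Another of the eight ballast slugs in the tray, just like slug0 (48 x 20 x 20 mm, origin at its centre, x along its length); it may start flat or propped.
- slug2: Another of the eight ballast slugs in the tray, just like slug0 (48 x 20 x 20 mm, origin at its centre, x along its length); it may start flat or propped.
- slug3: Another of the eight ballast slugs in the tray, just like slug0 (48 x 20 x 20 mm, origin at its centre, x along its length); it may start flat or propped.
- slug4: Another of the eight ballast slugs in the tray, just like slug0 (48 x 20 x 20 mm, origin at its centre, x along its length); it may start flat or propped.
- slug5: Another of the eight ballast slugs in the tray, just like slug0 (48 x 20 x 20 mm, origin at its centre, x along its length); it may start flat or propped.
- slug6: Another of the eight ballast slugs in the tray, just like slug0 (48 x 20 x 20 mm, origin at its centre, x along its length); it may start flat or propped.
- slug7: Another of the eight ballast slugs in the tray, just like slug0 (48 x 20 x 20 mm, origin at its centre, x along its length); it may start flat or propped.
- mouse: White computer mouse, loose on the desk, 98 x 58 x 33 mm; origin under its centre. To be left alone.
- webcam: White ball webcam on a round foot, 80 mm tall, 64 mm wide, loose; origin under its centre. To be left alone.
- bracket: Small aluminium angle bracket, 60 x 40 x 44 mm, loose; origin under its base plate's centre. To be left alone.
Things that resemble listed ones, but are neither listed nor needed, are in the scene too. What is shaped like the tamper but purple is not meant.

How it is judged:
By the outcome, as a careful person would: the job done as asked, in the order asked, and still so for the second after the job is handed in, with the robot touching nothing.
It also fails if it takes over 72 s, if anything falls off the work surface, if the arm or the gripper's body presses on something with over 40 N, if the wrist force passes 120 N, or if a joint passes its speed limit or range.

### The arm

A 6-joint arm with a two-finger parallel gripper is mounted at the origin on the work surface. World frame = base frame: x ahead of the robot, y to its left, z up, the work surface at z = 0. Lengths are in mm, angles in rad, forces in N, time in s.
With the tool pointing down it reaches from about 325 to 775 mm from the base axis. Payload 5.5 kg.
Tool frame: the origin (TCP) lies midway between the tips of the shut fingers; the grasp point (between the pads) lies 19 mm behind it; z points along the fingers, y is the line along which they close (so a half turn about z gives the same grasp; the last joint's range is limited). The gripper opens to 85 mm and grips with 20 to 120 N. Pads are 22 mm wide; open, the fingers measure 114 mm over their backs; the gripper's body (76 mm by 85 mm) begins 54 mm behind the grasp point. The pads swing forward as they close: fully open they stand 13 mm farther back than shut.
Start: joints at [-1.386, 0.091, 1.231, -0, 1.82, -0.057], TCP at [143.669, -582.56, 231.275] pointing down, gripper open.
Joint ranges: [-2.87, 2.87], [-0.86, 2.18], [0.17, 2.46], [-1.51, 4.65], [0.06, 2.69], [-2.65, 2.65]. Speed limits (rad/s): [2.57, 2.57, 3.01, 3.14, 3.14, 3.14].

### API

Orientations are given as a rotation vector (axis times angle).
In Python, from cell import observe, viewer, workorder gives the robot as it stands.
- The arm moves only by the tool servo_tool, never from a script. Its argument "plan" is a list of rows, each a list of 2 entries, a list of its own where there are three numbers: the shift along the tool's x, y, z in units of 40 mm (1.0 is 40 mm), then the turn, a rotation vector about the tool's x, y, z in units of 6 degrees (1.0 is 6 degrees). In form: [[[tx, ty, tz], [ax, ay, az]], ...]. A call has 1 to 8 rows; each row is the pose to reach, as a shift and turn from the pose commanded when the call began, along the tool's axes at that moment; what a row does not reach only later rows make up. A row lasts 1/10 s, in which the tool goes at most 50 mm and 8.59 degrees, less where a joint would pass 70% of its speed; a pose out of reach is approached as far as the arm can. A call with a gripper value outside its range is refused whole. "gripper" is the opening, from 0 (shut) to 1 (fully open), set as the call begins (left out, the last holds). The fingers move at their own pace and stop on an object; "force" is the grip in N (left out, the last holds). Time passes only in rows, so rows that repeat a pose let the fingers close. It gives the time, the measured TCP pose, the force, the opening and the grip force at its end, in the units of the state.
- observe(): the state, without advancing time (a new reading comes with each control period).
- viewer.grab_frame(name): name is "side" or "top"; returns a dict with "image" (400x640x3 uint8, red, green, blue), "z_map" (400x640 float32, mm along the optical axis (not along the pixel's ray), 0 where there is no reading), "vfov" (degrees; the focal length in pixels is half the picture's height over the tangent of half this angle, whatever the lens; pixels are square), "cx", "cy" (the principal point, pixels), "world_from_camera" (4x4, takes a point from camera to world coordinates). Camera axes: x right, y down, z forward; pixel columns grow to the right and rows downward; lengths in mm; the calibration is good to about 2 mm. A picture is of the moment at which its call begins.
- workorder.close_job(): hands the job in; it is judged then, once.
The state is a dict: "t": time; "qpos": joint angles; "dq": joint speeds; "effort": joint torques, N m; "ee_pos": TCP position; "tool_rot": TCP orientation; "ft_force": force on the tool from outside, world axes, zero at the start; "torque": the same for the moment, N m; "width": opening from 0.0 (shut) to 1.0 (fully open); "grasp_force": force on a finger pad.
Only numpy, scipy, OpenCV 4.12 (cv2) and the standard library are available. Lean on these libraries where they do the work, as an engineer would, in place of code of your own. Each camera call takes 0.05 s, during which the arm holds its last target. There are 200 camera calls.

## Working session

There is one attempt and no reset: what is moved stays moved. The work goes in short steps, Python scripts to look and compute and a tool call to move; the robot and the scene stay as the last step left them, time stands still between calls to the robot, and variables do not carry over. Pictures are saved under pics/ and viewed, at most 10 in all, crops included, and the job is handed in when it is done.

Besides the shell and the picture viewer there is one more tool, called after "Call:" as name([rows], argument=value, ...), one row to a line, values as JSON. servo_tool: Moves the arm, as the interface text tells. Its arguments: {"type":"object","properties":{"plan":{"type":"array"},"gripper":{"type":"number"},"force":{"type":"number"}},"required":["plan"]}

```bash
mkdir -p pics; ls; cat > h.py <<'E'
import numpy as np,cv2
from cell import observe,viewer,workorder
from scipy.spatial.transform import Rotation as R
def grab(n,save=None):
    f=viewer.grab_frame(n)
    if save: cv2.imwrite('pics/'+save,f['image'][:,:,::-1])
    h=f['image'].shape[0];fl=h/2/np.tan(np.radians(f['vfov'])/2)
    v,u=np.mgrid[:h,:f['image'].shape[1]]
    z=f['z_map'];T=np.array(f['world_from_camera'])
    P=np.stack([(u-f['cx'])*z/fl,(v-f['cy'])*z/fl,z],-1)@T[:3,:3].T+T[:3,3]
    P[z==0]=np.nan
    return f,P
E
python3 - <<'E'
from h import *
o=observe();print({k:np.round(v,3) for k,v in o.items()})
for n in('top','side'):
    f,P=grab(n,n+'0.png');np.savez(n+'0.npz',P=P,im=f['image']);print(f['vfov'],f['cx'],f['cy'],np.round(f['world_from_camera'],2))
E
```

```text
pics
{'t': np.float64(0.0), 'qpos': array([-1.386,  0.092,  1.232,  0.   ,  1.82 , -0.057]), 'dq': array([ 0.001, -0.002,  0.   , -0.001,  0.001,  0.   ]), 'effort': array([-1.0000e-03, -4.5873e+01, -4.1803e+01, -0.0000e+00,  1.2000e-02,
        0.0000e+00]), 'ee_pos': array([ 143.642, -582.262,  230.107]), 'tool_rot': array([-3.117, -0.379,  0.   ]), 'ft_force': array([ 0.24 ,  0.266, -0.043]), 'torque': array([ 0.022, -0.004, -0.043]), 'grasp_force': np.float64(0.0), 'width': np.float64(0.999)}
46.81979772291699 307.8164609081162 199.69949222068132 [[ 2.00000e-02 -9.80000e-01  1.80000e-01  3.49750e+02]
 [-1.00000e+00 -2.00000e-02  1.00000e-02  9.34600e+01]
 [-1.00000e-02 -1.80000e-01 -9.80000e-01  1.15346e+03]
 [ 0.00000e+00  0.00000e+00  0.00000e+00  1.00000e+00]]
51.822208061088276 322.2444685702721 199.979223365862 [[ 9.8000e-01 -1.2000e-01  1.3000e-01  4.1369e+02]
 [-1.8000e-01 -7.0000e-01  6.9000e-01 -6.2941e+02]
 [ 1.0000e-02 -7.0000e-01 -7.1000e-01  8.1053e+02]
 [ 0.0000e+00  0.0000e+00  0.0000e+00  1.0000e+00]]
```

View pics/top0.png

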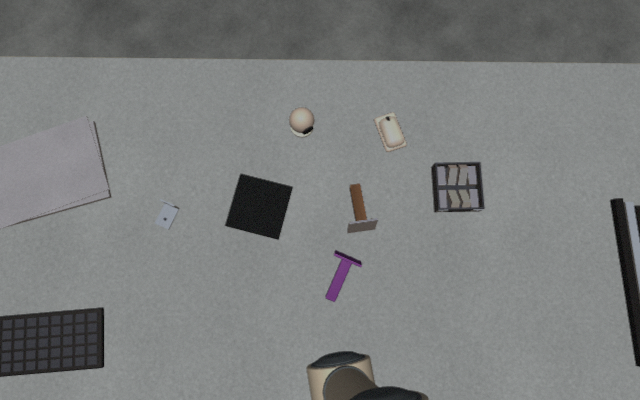

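View pics/side0.png

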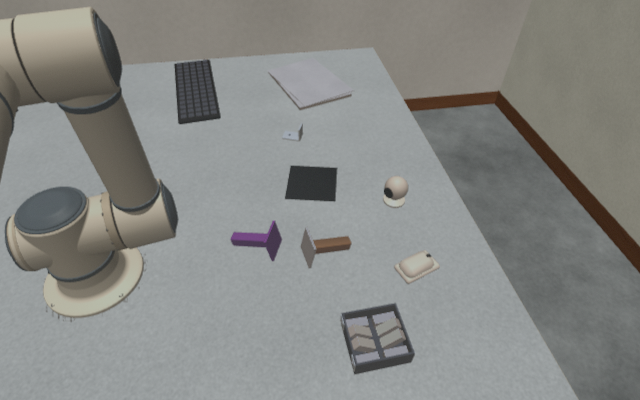

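The top view shows the wooden tamper at about (360,208), the black pad at (259,207) and the tray at (458,187) with its slugs. The webcam is at (302,120), the mouse at (390,132) and the bracket at (166,214).
Could be mistaken: for the tamper, the purple look-alike at (342,275). For the pad, the black keyboard at (50,340) and the black bar at (628,280). I choose the wooden tamper and the small square pad, and check both in one crop.

```bash
python3 - <<'E'
from h import *
d=np.load('top0.npz');P=d['P'];im=d['im'];hsv=cv2.cvtColor(im,cv2.COLOR_RGB2HSV)
c=cv2.resize(im[140:260,330:490],None,fx=5,fy=5,interpolation=cv2.INTER_CUBIC);cv2.imwrite('pics/crop.png',c[:,:,::-1])
def rect(m,name):
    n,l,s,_=cv2.connectedComponentsWithStats(m.astype(np.uint8));k=1+np.argmax(s[1:,4]);m=l==k
    Q=P[m];Q=Q[~np.isnan(Q[:,0])];r=cv2.minAreaRect(Q[:,:2].astype(np.float32));print(name,len(Q),r,'med',np.median(Q,0),'z',np.percentile(Q[:,2],[2,50,98]));return Q
box=np.zeros(im.shape[:2],bool);box[165:250,215:300]=1
rect(box&(hsv[...,2]<60),'pad')
box[:]=0;box[170:245,335:390]=1
Q=rect(box&(hsv[...,1]>100)&(hsv[...,0]<20),'handle')
c0=Q.mean(0);u,s,v=np.linalg.svd(Q-c0);print('axis',v[0],c0, 'ext',np.percentile((Q-c0)@v[0],[0,100]))
rect(box&(P[...,2]>8),'tamper')
box[:]=0;box[150:220,420:495]=1
rect(box&(P[...,2]>12),'tray')
rim=box&(P[...,2]>36)&(hsv[...,2]<90);rect(rim,'rim')
d=np.load('side0.npz');P=d['P'];im=d['im'];hsv=cv2.cvtColor(im,cv2.COLOR_RGB2HSV)
box=np.zeros(im.shape[:2],bool);box[160:205,280:345]=1;rect(box&(hsv[...,2]<60),'pad')
box[:]=0;box[220:270,300:360]=1
Q=rect(box&(hsv[...,1]>100)&(hsv[...,0]<20),'handle');rect(box&(P[...,2]>8),'tamper')
box[:]=0;box[300:375,335:420]=1;rect(box&(P[...,2]>12),'tray')
rect(box&(P[...,2]>37)&(hsv[...,2]<90),'rim')
E
```

```text
pad 2914 ((546.1258544921875, 227.53958129882812), (137.83872985839844, 137.83595275878906), 76.50093078613281) med [545.07522682 227.26183768   5.13738916] z [0.6755238  5.13738916 9.66571419]
handle 354 ((555.2492065429688, -18.88308334350586), (91.5942153930664, 24.717456817626953), 8.77338695526123) med [553.99183388 -18.82848092  36.30584639] z [25.79686803 36.30584639 45.85391462]
axis [-0.9681803  -0.15087458  0.19965914] [553.9189454  -18.76422252  36.2080926 ] ext [-48.45241477  45.20501096]
tamper 721 ((545.3092041015625, -24.01219940185547), (117.2496337890625, 69.44769287109375), 4.212900638580322) med [521.00229507 -19.88896006  37.75631733] z [10.70733661 37.75631733 71.62904841]
tray 2165 ((599.3125610351562, -266.9662170410156), (123.07257843017578, 115.45973205566406), 1.9012775421142578) med [ 605.10737574 -269.07905612   30.46676446] z [14.5662077  30.46676446 49.35876998]
rim 392 ((598.662353515625, -267.5250244140625), (119.14744567871094, 115.30970001220703), 2.46698260307312) med [ 593.75614328 -266.43244244   42.02478971] z [36.29407069 42.02478971 47.46563962
[... 287 characters left out ...]
 9.442338943481445) med [586.0357516  -25.28895981  28.16989979] z [26.53291873 28.16989979 31.93990089]
tamper 831 ((545.9046020507812, -19.18683624267578), (115.83854675292969, 72.35902404785156), 9.108592987060547) med [525.37910691 -26.55152625  34.45080974] z [ 9.94056965 34.45080974 69.90285674]
tray 3284 ((599.4744873046875, -266.4330139160156), (123.78579711914062, 114.12074279785156), 1.690778136253357) med [ 604.27163001 -272.56754136   30.27866553] z [14.81899249 30.27866553 47.92937937]
rim 135 ((604.7342529296875, -319.6893615722656), (119.36611938476562, 35.41471481323242), 18.8574161529541) med [ 608.42757559 -321.25766284   41.04525005] z [37.54605848 41.04525005 43.86082992]
```

View pics/crop.png

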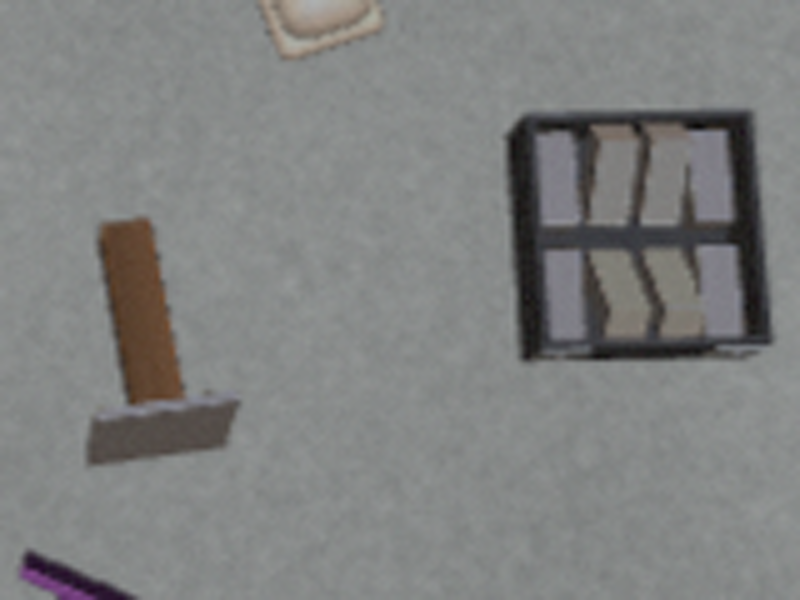

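The crop confirms the choice: wooden handle and steel plate, plate toward the robot, handle pointing away at yaw of about 9 degrees. In the tray the middle two slugs of each row (crop x of about 610 to 680) are propped against the x-end walls. The four outer ones lie flat.

```bash
cat >> h.py <<'E'
def frame(yaw,pitch):
    """tool heading yaw (deg); tool tilted from straight down toward heading by pitch (deg)"""
    y,p=np.radians([yaw,pitch]);a=np.array([np.cos(y),np.sin(y),0]);k=np.array([0,0,1.])
    z=np.sin(p)*a-np.cos(p)*k; x=np.cos(p)*a+np.sin(p)*k
    return np.stack([x,np.cross(z,x),z],1)
def go(tcp,Rt,label=''):
    o=observe();R0=R.from_rotvec(o['tool_rot']).as_matrix()
    print(label,'shift',np.round(R0.T@(np.array(tcp)-o['ee_pos'])/40,2),'turn',np.round(np.degrees(R.from_matrix(R0.T@Rt).as_rotvec())/6,2))
def tcp_for(g,Rt): return np.array(g)+19*Rt[:,2]
E
python3 - <<'E'
from h import *
Rt=frame(8.8,-12)
g=np.array([550,-19.4,26]); t=tcp_for(g,Rt); go(t-110*Rt[:,2],Rt,'above'); go(t,Rt,'grasp')
d=np.load('top0.npz');P=d['P'];im=d['im']
for v in (186,187,188): print(v,np.round(P[v,436:482:4,2]))
for u in (448,455,462,475): print(u,np.round(P[164:210:2,u,2]))
E
```

```text
above shift [ 13.7  -11.18   2.9 ] turn [ 0.07 -2.    0.84]
grasp shift [ 13.13 -11.23   5.59] turn [ 0.07 -2.    0.84]
186 [42.  2.  4.  4. 10.  4.  6.  6.  5.  9. 14. 42.]
187 [41.  4.  1.  5.  6.  4.  4.  3.  5.  4. 13. 40.]
188 [41.  6.  4.  5.  2. 10.  5.  2.  8.  6. 13. 40.]
448 [36. 42. 42. 40. 36. 35. 33. 31. 25. 28. 25.  4.  5. 21. 28. 29. 26. 21.
 23.  7.  5.  4. 41.]
455 [37. 48. 51. 47. 43. 40. 37. 35. 32. 24.  5.  5.  5.  8. 27. 32. 37. 43.
 48. 50. 43. 37. 47.]
462 [35. 41. 51. 47. 44. 39. 34. 33. 27. 26. 22.  6.  4. 22. 29. 32. 36. 42.
 50. 49. 43. 35. 43.]
475 [31. 15. 18. 15. 25. 25. 21. 25. 28. 24. 22.  3.  4. 25. 24. 27. 28. 24.
 26. 25. 26. 26. 46.]
```

Call:
servo_tool([
  [[13.7,-11.2,2.9],[0,-2,0.85]],
  [[13.7,-11.2,2.9],[0,-2,0.85]],
  [[13.7,-11.2,2.9],[0,-2,0.85]],
  [[13.7,-11.2,2.9],[0,-2,0.85]],
  [[13.7,-11.2,2.9],[0,-2,0.85]],
  [[13.7,-11.2,2.9],[0,-2,0.85]],
  [[13.7,-11.2,2.9],[0,-2,0.85]],
  [[13.7,-11.2,2.9],[0,-2,0.85]],
], gripper=1, force=60)

```text
t: 0.9
ee_pos: [381.2, -264.9, 166.0]
tool_rot: [3.091, 0.236, -0.324]
ft_force: [0.5, -1.1, -0.2]
width: 0.995
grasp_force: 0.0
```

```bash
python3 - <<'E'
from h import *
Rt=frame(8.8,-12)
g=np.array([550,-19.4,26]); t=tcp_for(g,Rt); go(t-110*Rt[:,2],Rt,'above'); go(t,Rt,'grasp')
E
```

```text
above shift [ 5.71 -5.43  0.04] turn [ 0.09 -0.   -0.02]
grasp shift [ 5.71 -5.46  2.79] turn [ 0.09 -0.   -0.02]
```

Call:
servo_tool([
  [[5.7,-5.45,0],[0.1,0,0]],
  [[5.7,-5.45,0],[0.1,0,0]],
  [[5.7,-5.45,0],[0.1,0,0]],
  [[5.7,-5.45,0],[0.1,0,0]],
  [[5.7,-5.45,0],[0.1,0,0]],
  [[5.7,-5.45,0],[0.1,0,0]],
  [[5.7,-5.45,0],[0.1,0,0]],
  [[5.7,-5.45,0],[0.1,0,0]],
])

```text
t: 1.7
ee_pos: [567.9, -15.9, 115.6]
tool_rot: [3.1, 0.24, -0.33]
ft_force: [-0.3, -0.8, -0.1]
width: 1.001
grasp_force: 0.0
```

```bash
python3 - <<'E'
from h import *
f,P=grab('side','near.png')
Rt=frame(8.8,-12)
g=np.array([550,-19.4,26]); t=tcp_for(g,Rt); go(t-110*Rt[:,2],Rt,'above'); go(t,Rt,'grasp')
c=cv2.resize(f['image'][120:300,220:460],None,fx=3,fy=3);cv2.imwrite('pics/near.png',c[:,:,::-1])
E
```

```text
above shift [ 0.04 -0.02  0.03] turn [-0.01  0.02 -0.01]
grasp shift [ 0.05 -0.02  2.78] turn [-0.01  0.02 -0.01]
```

View pics/near.png

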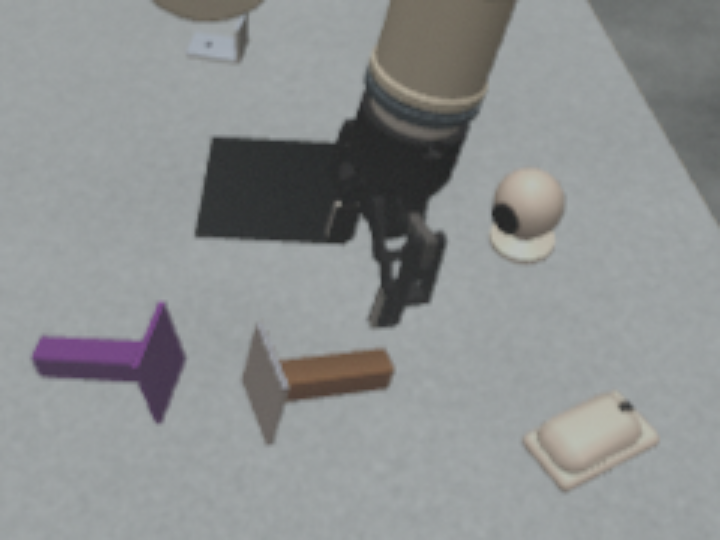

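The near view shows the open fingers at (405,270) above the wooden handle at (335,372), with the purple one at (110,355) well clear. Descending and gripping.

Call:
servo_tool([
  [[0,0,0.9],[0,0,0]],
  [[0,0,1.7],[0,0,0]],
  [[0,0,2.3],[0,0,0]],
  [[0,0,2.7],[0,0,0]],
  [[0,0,2.7],[0,0,0]],
])

```text
t: 2.25
ee_pos: [543.4, -22.3, 9.6]
tool_rot: [3.101, 0.232, -0.332]
ft_force: [0.1, -0.5, -0.9]
width: 0.997
grasp_force: 0.0
```

Call:
servo_tool([
  [[0,0,0],[0,0,0]],
  [[0,0,0],[0,0,0]],
  [[0,0,0],[0,0,0]],
  [[0,0,0],[0,0,0]],
  [[0,0,0],[0,0,0]],
  [[0,0,0],[0,0,0]],
  [[0,0,0],[0,0,0]],
  [[0,0,0],[0,0,0]],
], gripper=0, force=80)

```text
t: 3.05
ee_pos: [546.5, -21.0, 12.9]
tool_rot: [3.101, 0.236, -0.322]
ft_force: [1.4, 0.5, 6.3]
width: 0.286
grasp_force: 78.9
```

```bash
python3 - <<'E'
from h import *
o=observe();print(o['width'],o['grasp_force'],o['ft_force'],o['ee_pos'])
p=o['ee_pos']; go(p+[-20,0,150],frame(8.8,-12),'lift')
az=22.6;a=np.array([np.cos(np.radians(az)),np.sin(np.radians(az)),0])
Rt=frame(az,60)
# contact edge = pad centre+35a, z5 ; axis x_t, plate far side = -... underside centre
E=np.array([546.3,227,5])+35*a
n=Rt[:,0]; s=Rt[:,2]   # handle dir; s = forward-down direction in plate plane
grip=E-35*s+58.5*n
print('grip',grip)
go(tcp_for(grip,Rt)+[0,0,120],Rt,'above pad')
E
```

```text
0.2861661518580922 78.93830895423889 [1.35521805 0.52027176 6.27548592] [546.45842075 -20.95562571  12.87176983]
lift shift [-1.25 -0.08 -3.57] turn [-0.01 -0.03 -0.02]
grip [577.63293391 240.04264156  73.16248612]
above pad shift [ 1.23 -6.43 -4.62] turn [ 1.01 11.91 -2.26]
```

Call:
servo_tool([
  [[-0.3,0,-1],[0,0,0]],
  [[-0.6,0,-2],[0,0,0]],
  [[-1.2,0,-3],[0,0,0]],
  [[-1.2,0,-3.6],[0,0,0]],
  [[-1.2,0,-3.6],[0,0,0]],
])

```text
t: 3.55
ee_pos: [530.5, -23.8, 166.3]
tool_rot: [3.101, 0.235, -0.314]
ft_force: [0.8, 0.4, -3.3]
width: 0.288
grasp_force: 79.9
```

```bash
cat > pad.py <<'E'
from h import *
import sys
az=22.6;a=np.array([np.cos(np.radians(az)),np.sin(np.radians(az)),0])
Rt=frame(az,float(sys.argv[1]));h=float(sys.argv[2])
E=np.array([546.3,227,5])+35*a
grip=E-35*Rt[:,2]+58.5*Rt[:,0]
o=observe();print(o['width'],o['grasp_force'],o['ft_force'],o['ee_pos'],o['qpos'])
go(tcp_for(grip,Rt)+[0,0,h],Rt,'above pad')
E
python3 pad.py 60 120
```

```text
0.2882890108542539 79.88203167915344 [ 0.82909522  0.36637026 -3.31996506] [530.4511898  -23.78088134 166.31771911] [-0.07903407  0.08314273  1.36599275 -0.04891932  1.88847105  1.32977279]
above pad shift [ 2.42 -6.44 -0.94] turn [ 1.02 11.87 -2.26]
```

Call:
servo_tool([
  [[2.4,-6.45,-0.95],[1,11.9,-2.25]],
  [[2.4,-6.45,-0.95],[1,11.9,-2.25]],
  [[2.4,-6.45,-0.95],[1,11.9,-2.25]],
  [[2.4,-6.45,-0.95],[1,11.9,-2.25]],
  [[2.4,-6.45,-0.95],[1,11.9,-2.25]],
  [[2.4,-6.45,-0.95],[1,11.9,-2.25]],
  [[2.4,-6.45,-0.95],[1,11.9,-2.25]],
  [[2.4,-6.45,-0.95],[1,11.9,-2.25]],
])

```text
t: 4.35
ee_pos: [588.7, 247.7, 175.6]
tool_rot: [-2.577, -0.494, -1.36]
ft_force: [0.7, 1.3, -3.4]
width: 0.285
grasp_force: 80.2
```

Call:
servo_tool([
  [[0,0,0],[0,0,0]],
])

```text
t: 4.45
ee_pos: [583.5, 244.8, 160.7]
tool_rot: [-2.596, -0.493, -1.33]
ft_force: [-1.0, -0.8, -8.0]
width: 0.285
grasp_force: 80.1
```

```bash
python3 pad.py 60 120
```

```text
0.28515305525434503 80.07707834243774 [-0.97468509 -0.82219272 -7.96576356] [583.47550481 244.7894691  160.7337949 ] [ 0.308024   -0.5717794   2.16858604  0.11650442  0.60032777  1.44071608]
above pad shift [ 0.6   0.04 -0.15] turn [ 0.05  0.94 -0.16]
```

Call:
servo_tool([
  [[0.6,0,-0.15],[0,0.95,-0.15]],
  [[0.6,0,-0.15],[0,0.95,-0.15]],
  [[0.6,0,-0.15],[0,0.95,-0.15]],
])

```text
t: 4.75
ee_pos: [598.9, 249.6, 203.7]
tool_rot: [-2.501, -0.494, -1.481]
ft_force: [0.2, 1.0, -3.9]
width: 0.285
grasp_force: 80.2
```

```bash
python3 pad.py 60 35;  python3 - <<'E'
from h import *
f,P=grab('side','tilt.png')
c=cv2.resize(f['image'][80:260,220:460],None,fx=3,fy=3);cv2.imwrite('pics/tilt.png',c[:,:,::-1])
im=f['image'];hsv=cv2.cvtColor(im,cv2.COLOR_RGB2HSV)
# lowest steel plate points over pad
E
```

```text
0.2853556101635533 80.24024248123169 [ 0.22320258  0.95584977 -3.90881077] [598.94294922 249.64479481 203.72314989] [ 0.30498513 -0.59803897  2.16971648  0.14716286  0.50738474  1.39897825]
above pad shift [-2.39  0.01  1.11] turn [ 0.07 -0.2  -0.  ]
```

View pics/tilt.png

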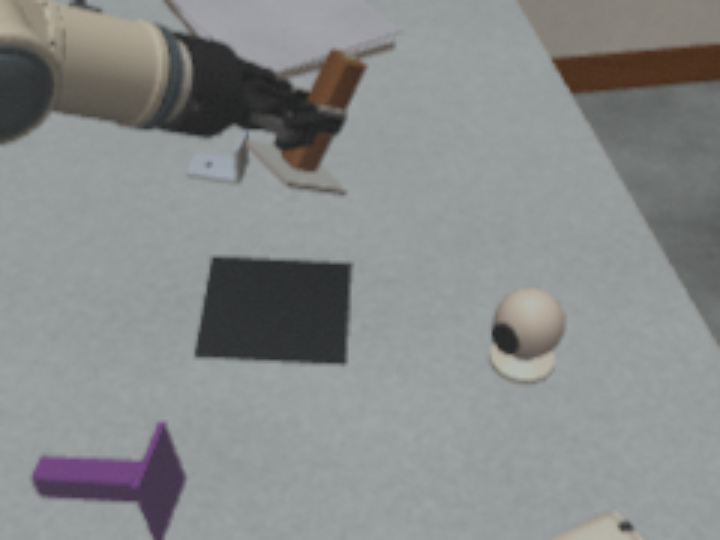

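The tilted view shows the tamper held in the fingers, handle up to (350,60), plate at (300,170), above and beyond the pad in this projection; the lean is about 30 degrees as planned. Lowering.

Call:
servo_tool([
  [[-0.8,0,0.35],[0,-0.1,0]],
  [[-1.6,0,0.7],[0,-0.2,0]],
  [[-2.1,0,1],[0,-0.2,0]],
  [[-2.4,0,1.1],[0,-0.2,0]],
  [[-2.4,0,1.1],[0,-0.2,0]],
])

```text
t: 5.3
ee_pos: [591.0, 246.3, 94.4]
tool_rot: [-2.52, -0.499, -1.452]
ft_force: [-0.0, 0.4, -3.3]
width: 0.287
grasp_force: 80.1
```

```bash
python3 pad.py 60 3;  python3 - <<'E'
from h import *
f,P=grab('side')
im=f['image'];hsv=cv2.cvtColor(im,cv2.COLOR_RGB2HSV)
near=(np.abs(P[...,0]-570)<90)&(np.abs(P[...,1]-230)<90)
w=near&(hsv[...,1]>100)&(hsv[...,0]<20)&(hsv[...,2]>50)&(P[...,2]>10); Q=P[w]; print('wood',len(Q),np.percentile(Q,[2,50,98],axis=0))
s=near&(hsv[...,1]<60)&(hsv[...,2]>75)&(P[...,2]>8)&(P[...,2]<90);Q=P[s]; print('plate',len(Q),np.percentile(Q,[2,50,98],axis=0))
E
```

```text
0.2874202440793844 80.06131768226624 [-0.01258807  0.37870287 -3.27041452] [591.01572562 246.29268558  94.3620995 ] [ 0.30294859 -0.50124761  2.2960243   0.23902621  0.31193582  1.29701155]
above pad shift [-0.58  0.01  0.38] turn [ 0.06  0.02 -0.  ]
wood 147 [[556.11198809 220.45036075  65.55776435]
 [590.47086749 239.15188727 131.09849164]
 [611.26373291 252.66595894 151.94781161]]
plate 221 [[519.62273151 192.98697689  20.18177489]
 [551.56774521 218.83623907  64.02696981]
 [595.08774058 267.37289515  74.30458001]]
```

Call:
servo_tool([
  [[-0.2,0,0.13],[0,0,0]],
  [[-0.4,0,0.25],[0,0,0]],
  [[-0.5,0,0.32],[0,0,0]],
  [[-0.5,0,0.32],[0,0,0]],
])

```text
t: 5.75
ee_pos: [592.5, 246.7, 72.4]
tool_rot: [-2.517, -0.498, -1.457]
ft_force: [-0.7, -0.7, -4.4]
width: 0.286
grasp_force: 80.3
```

```bash
python3 pad.py 60 0
```

```text
0.28550185797617983 80.26398539543152 [-0.68994621 -0.66155827 -4.36171585] [592.51952593 246.73346175  72.37827596] [ 0.30309828 -0.45623621  2.31089902  0.29643099  0.2501036   1.23713754]
above pad shift [-0.19  0.01  0.11] turn [ 0.06 -0.02  0.  ]
```

Call:
servo_tool([
  [[-0.07,0,0.04],[0,0,0]],
  [[-0.14,0,0.08],[0,0,0]],
  [[-0.2,0,0.11],[0,0,0]],
  [[-0.2,0,0.11],[0,0,0]],
])

```text
t: 6.15
ee_pos: [593.9, 247.0, 66.9]
tool_rot: [-2.513, -0.497, -1.465]
ft_force: [0.4, 0.1, 1.3]
width: 0.289
grasp_force: 80.4
```

```bash
python3 pad.py 60 -3
```

```text
0.28878349182808033 80.37012219429016 [0.4229294  0.11297449 1.2837121 ] [593.87616361 246.96618463  66.94005378] [ 0.30304438 -0.44071544  2.31457082  0.32654736  0.22594689  1.20609436]
above pad shift [-0.15  0.    0.05] turn [ 0.07 -0.07  0.01]
```

Call:
servo_tool([
  [[0,0,0],[0,0,0]],
  [[0,0,-0.2],[0,0,0]],
  [[0,0,-0.5],[0,0,0]],
  [[0,0,-0.9],[0,0,0]],
  [[0,0,-1.3],[0,0,0]],
  [[0,0,-1.7],[0,0,0]],
  [[0,0,-2.1],[0,0,0]],
  [[0,0,-2.5],[0,0,0]],
], gripper=1)

```text
t: 6.95
ee_pos: [526.7, 219.9, 115.8]
tool_rot: [-2.518, -0.498, -1.457]
ft_force: [0.9, -0.1, 3.6]
width: 0.995
grasp_force: 0.0
```

```bash
cat > det.py <<'E'
from h import *
f,P=grab('side')
im=f['image'];hsv=cv2.cvtColor(im,cv2.COLOR_RGB2HSV)
c=cv2.resize(im[80:260,220:460],None,fx=3,fy=3);cv2.imwrite('pics/det.png',c[:,:,::-1])
def st(P,hsv):
    near=(np.abs(P[...,0]-556)<80)&(np.abs(P[...,1]-230)<80)
    w=near&(hsv[...,1]>100)&(hsv[...,0]<20)&(hsv[...,2]>50)&(P[...,2]>20);Q=P[w]
    print('wood',len(Q),np.round(np.percentile(Q,[2,50,98],axis=0),1).tolist())
    t=Q[Q[:,2]>112]; print('top n',len(t),t.mean(0) if len(t) else '')
    if len(t)>5: print(cv2.minAreaRect(t[:,:2].astype(np.float32)))
    s=near&(hsv[...,1]<70)&(hsv[...,2]>70)&(P[...,2]>7)&(P[...,2]<16);Q=P[s]
    print('plate',len(Q)); 
    if len(Q)>9: print(cv2.minAreaRect(Q[:,:2].astype(np.float32)),np.median(Q[:,2]))
st(P,hsv)
f,P=grab('top');st(P,cv2.cvtColor(f['image'],cv2.COLOR_RGB2HSV))
o=observe();print(o['ft_force'],o['ee_pos'],o['width'])
E
python3 det.py
```

```text
wood 28 [[542.8, 215.7, 66.6], [551.8, 219.1, 114.1], [566.4, 233.5, 118.0]]
top n 22 [553.13846935 222.19274661 114.87646271]
((552.8995361328125, 222.64370727539062), (16.74933624267578, 27.007965087890625), 76.01692199707031)
plate 323
((565.0669555664062, 232.2694091796875), (114.16493225097656, 107.0308609008789), 78.48313903808594) 11.355546440903481
wood 123 [[540.8, 215.3, 28.7], [548.2, 224.6, 113.3], [567.5, 242.5, 119.3]]
top n 75 [554.73802963 228.99785149 115.6095688 ]
((555.0460205078125, 229.7620849609375), (26.213348388671875, 23.531888961791992), 28.119163513183594)
plate 541
((563.8045654296875, 236.15753173828125), (114.21256256103516, 108.64990234375), 76.10157012939453) 11.016328131935325
[-0.45460879  0.20970193 -0.50035419] [526.24105991 219.87846879 113.79920808] 0.9976809387989659
```

View pics/det.png

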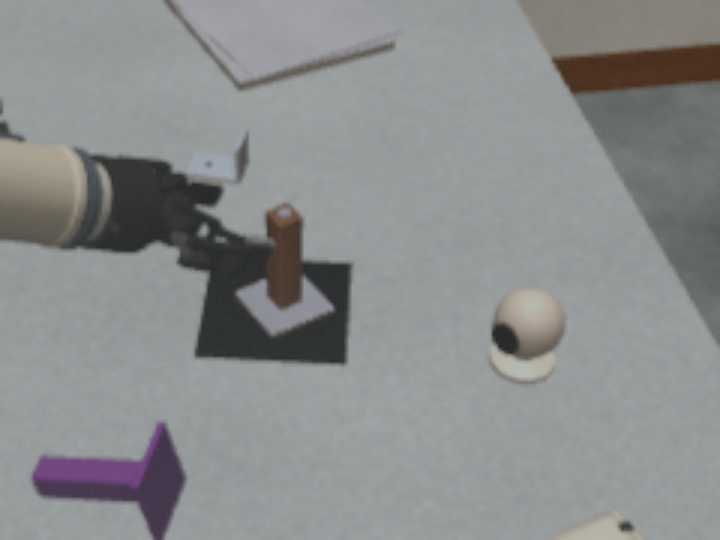

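The crop shows the tamper standing upright on the pad, plate at (285,300), handle top at (285,213), with the fingers beside it. Retreating.

Call:
servo_tool([
  [[0,0,-0.5],[0,0,0]],
  [[0.3,0,-1],[0,0,0]],
  [[0.6,0,-1.5],[0,0,0]],
  [[1.2,0,-1.8],[0,0,0]],
  [[1.8,0,-1.8],[0,0,0]],
  [[2.5,0,-1.8],[0,0,0]],
  [[2.5,0,-1.8],[0,0,0]],
  [[2.5,0,-1.8],[0,0,0]],
])

```text
t: 7.85
ee_pos: [535.4, 224.8, 237.2]
tool_rot: [-2.529, -0.5, -1.443]
ft_force: [-0.3, -0.6, 0.3]
width: 0.996
grasp_force: 0.0
```

```bash
cat >> h.py <<'E'
def topdet(fn='top',c=(555,229)):
    f,P=grab(fn);hsv=cv2.cvtColor(f['image'],cv2.COLOR_RGB2HSV)
    near=(np.abs(P[...,0]-c[0])<60)&(np.abs(P[...,1]-c[1])<60)
    w=near&(hsv[...,1]>100)&(hsv[...,0]<20)&(P[...,2]>100);Q=P[w]
    if len(Q)>5: print(fn,'top',len(Q),np.median(Q,0).round(1),cv2.minAreaRect(Q[:,:2].astype(np.float32)))
    s=near&(hsv[...,1]<80)&(hsv[...,2]>70)&(P[...,2]>4)&(P[...,2]<17)
    n,l,st,_=cv2.connectedComponentsWithStats(s.astype(np.uint8));
    if n>1:
        Q=P[l==1+np.argmax(st[1:,4])];print(fn,'plate',len(Q),cv2.minAreaRect(Q[:,:2].astype(np.float32)))
E
python3 - <<'E'
from h import *
o=observe();print(o['ee_pos'],o['qpos'])
topdet();topdet('side')
Rt=frame(22.6,0);go(tcp_for([555,229.5,200],Rt),Rt,'above')
E
```

```text
[535.39666554 224.80306207 237.23374042] [ 0.29125054 -0.85543916  2.23824265  0.12202597  0.72807384  1.42618757]
top top 92 [552.1 227.3 114.9] ((554.4949951171875, 229.5966033935547), (25.00808334350586, 24.694255828857422), 23.52980613708496)
top plate 439 ((558.2174072265625, 231.0160369873047), (63.14823913574219, 72.017578125), 21.528776168823242)
side top 23 [552.2 220.1 114.6] ((551.5288696289062, 222.93368530273438), (15.669042587280273, 25.2491455078125), 72.50052642822266)
side plate 327 ((554.5126342773438, 233.02035522460938), (73.1165542602539, 78.361572265625), 21.745588302612305)
above shift [-0.87  0.07  1.12] turn [ 0.07 -9.85 -0.03]
```

Call:
servo_tool([
  [[0,0,0],[0,-1.4,0]],
  [[0,0,0],[0,-2.8,0]],
  [[-0.2,0,0.3],[0,-5,0]],
  [[-0.5,0,0.7],[0,-7,0]],
  [[-0.87,0.05,1.1],[0.05,-9.85,0]],
  [[-0.87,0.05,1.1],[0.05,-9.85,0]],
  [[-0.87,0.05,1.1],[0.05,-9.85,0]],
  [[-0.87,0.05,1.1],[0.05,-9.85,0]],
])

```text
t: 8.75
ee_pos: [555.4, 230.4, 176.1]
tool_rot: [3.08, 0.609, -0.017]
ft_force: [-1.3, -0.0, -2.2]
width: 1.0
grasp_force: 0.0
```

```bash
python3 - <<'E'
from h import *
o=observe();print(o['ee_pos'],o['qpos'])
Rt=frame(22.3,0);go(tcp_for([554.5,229.5,160],Rt),Rt,'above')
E
```

```text
[555.38981264 230.4238232  176.07092315] [3.36634046e-01 1.00602072e-01 1.31810493e+00 1.15026762e-04
 1.73411679e+00 1.51692057e+00]
above shift [-0.02  0.01  0.88] turn [-0.01  0.11  0.01]
```

Call:
servo_tool([
  [[0,0,0.6],[0,0.1,0]],
  [[0,0,1.3],[0,0.1,0]],
  [[0,0,2],[0,0.1,0]],
  [[0,0,2.6],[0,0.1,0]],
  [[0,0,2.8],[0,0.1,0]],
  [[0,0,2.8],[0,0.1,0]],
])

```text
t: 9.35
ee_pos: [553.4, 229.8, 70.1]
tool_rot: [-3.079, -0.609, -0.018]
ft_force: [-0.2, -1.3, 0.6]
width: 0.999
grasp_force: 0.0
```

Call:
servo_tool([
  [[0,0,0],[0,0,0]],
  [[0,0,0],[0,0,0]],
  [[0,0,0],[0,0,0]],
  [[0,0,0],[0,0,0]],
  [[0,0,0],[0,0,0]],
  [[0,0,0],[0,0,0]],
  [[0,0,0],[0,0,0]],
  [[0,0,0],[0,0,0]],
], gripper=0, force=110)

```text
t: 10.15
ee_pos: [555.4, 230.8, 72.9]
tool_rot: [-3.078, -0.609, -0.024]
ft_force: [-1.1, 1.2, 5.5]
width: 0.291
grasp_force: 107.9
```

```bash
python3 - <<'E'
from h import *
o=observe();print(o['ee_pos'],R.from_rotvec(o['tool_rot']).as_matrix().round(3),o['ft_force'])
topdet()
E
```

```text
[555.35187638 230.81027492  72.86780499] [[ 0.925  0.381  0.014]
 [ 0.381 -0.925  0.006]
 [ 0.016 -0.    -1.   ]] [-1.10469005  1.20531018  5.53761201]
top plate 355 ((545.6829223632812, 228.3652801513672), (51.129417419433594, 67.07955932617188), 22.76006317138672)
```

Call:
servo_tool([
  [[0,0,-0.8],[0,0,0]],
  [[0,0,-1.8],[0,0,0]],
  [[0,0,-3],[0,0,0]],
  [[0,0,-3],[0,0,0]],
])

```text
t: 10.6
ee_pos: [555.7, 230.2, 199.6]
tool_rot: [-3.078, -0.608, -0.039]
ft_force: [0.9, 0.3, -1.4]
width: 0.29
grasp_force: 109.0
```

```bash
cat > tr.py <<'E'
from h import *
import sys
dx=float(sys.argv[1]);under=float(sys.argv[2])
Rt=frame(2.2,0.9);y=np.radians(2.2)
o=observe();print(o['ee_pos'],o['ft_force'],o['width'],o['grasp_force'])
go([599.2+dx*np.cos(y),-267+dx*np.sin(y),under+68],Rt,'tray')
E
python3 tr.py 13 100
```

```text
[555.69584936 230.23497    199.62578229] [ 0.86076525  0.29025622 -1.39819928] 0.2902490907087813 109.02903199195862
tray shift [-3.44 12.02  0.72] turn [-0.06 -0.09  3.36]
```

Call:
servo_tool([
  [[-3.44,12,0.4],[0,0,3.36]],
  [[-3.44,12,0.4],[0,0,3.36]],
  [[-3.44,12,0.4],[0,0,3.36]],
  [[-3.44,12,0.4],[0,0,3.36]],
  [[-3.44,12,0.4],[0,0,3.36]],
  [[-3.44,12,0.4],[0,0,3.36]],
  [[-3.44,12,0.4],[0,0,3.36]],
  [[-3.44,12,0.4],[0,0,3.36]],
])

```text
t: 11.4
ee_pos: [597.2, -169.6, 175.1]
tool_rot: [-3.135, -0.06, -0.016]
ft_force: [1.5, -0.0, -3.4]
width: 0.292
grasp_force: 109.8
```

```bash
python3 tr.py 13 100
```

```text
[ 597.19508764 -169.6448583   175.05805893] [ 1.50369693 -0.03955699 -3.4083213 ] 0.292121066232889 109.76351737976074
tray shift [0.28 2.43 0.17] turn [-0.05  0.05 -0.  ]
```

Call:
servo_tool([
  [[0.28,2.43,0.2],[0,0,0]],
  [[0.28,2.43,0.2],[0,0,0]],
  [[0.28,2.43,0.2],[0,0,0]],
  [[0.28,2.43,0.2],[0,0,0]],
])

```text
t: 11.8
ee_pos: [612.0, -265.3, 165.8]
tool_rot: [-3.134, -0.057, -0.013]
ft_force: [-0.5, 0.3, -3.1]
width: 0.292
grasp_force: 110.4
```

```bash
python3 tr.py 13 55; python3 - <<'E'
from h import *
f,P=grab('side');cv2.imwrite('pics/tray.png',cv2.resize(f['image'][220:390,300:480],None,fx=3,fy=3)[:,:,::-1])
f,P=grab('top');im=f['image'];hsv=cv2.cvtColor(im,cv2.COLOR_RGB2HSV)
s=(np.abs(P[...,0]-612)<60)&(np.abs(P[...,1]+267)<60)&(P[...,2]>92)&(P[...,2]<120)&(hsv[...,1]<80)&(hsv[...,2]>70)
Q=P[s];print(len(Q),cv2.minAreaRect(Q[:,:2].astype(np.float32)),np.median(Q,0))
E
```

```text
[ 611.96825937 -265.25378572  165.75152929] [-0.47011994  0.28208311 -3.05718323] 0.2922648141012272 110.43025732040405
tray shift [-0.    0.04  1.07] turn [-0.07  0.07 -0.02]
402 ((612.0074462890625, -251.97616577148438), (68.72996520996094, 49.39340591430664), 1.97882080078125) [ 604.06961925 -243.17940589  106.27915233]
```

View pics/tray.png

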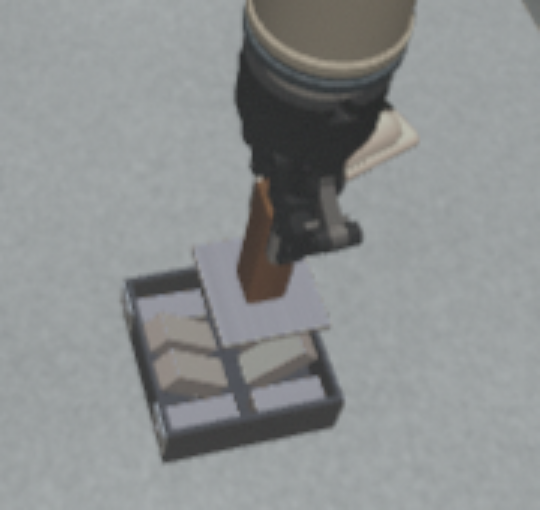

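The view shows the plate at (260,290) level and over the far (+x) half of the tray, with the propped pair beneath it. Descending to press.

Call:
servo_tool([
  [[0,0.04,0.5],[0,0,0]],
  [[0,0.04,1.0],[0,0,0]],
  [[0,0.04,1.15],[0,0,0]],
  [[0,0.04,1.3],[0,0,0]],
  [[0,0.04,1.4],[0,0,0]],
  [[0,0.04,1.5],[0,0,0]],
])

```text
t: 12.5
ee_pos: [614.9, -265.4, 110.9]
tool_rot: [-3.137, -0.062, -0.025]
ft_force: [0.8, -0.1, -2.7]
width: 0.288
grasp_force: 110.9
```

```bash
python3 tr.py 13 24
```

```text
[ 614.86881101 -265.38867078  110.88171645] [ 0.79393076 -0.09789567 -2.70388086] 0.2878799330025846 110.9251320362091
tray shift [-0.08  0.03  0.47] turn [-0.03 -0.    0.01]
```

Call:
servo_tool([
  [[-0.05,0,0.08],[0,0,0]],
  [[-0.05,0,0.16],[0,0,0]],
  [[-0.05,0,0.24],[0,0,0]],
  [[-0.05,0,0.32],[0,0,0]],
])

```text
t: 12.9
ee_pos: [613.3, -265.9, 98.6]
tool_rot: [-3.137, -0.061, -0.027]
ft_force: [2.6, 1.0, 9.5]
width: 0.289
grasp_force: 111.9
```

```bash
python3 tr.py 13 24
```

```text
[ 613.29598756 -265.8904326    98.59059071] [2.64883061 1.03305613 9.46423647] 0.2891798651910614 111.90725684165955
tray shift [-0.03  0.01  0.16] turn [-0.03 -0.01  0.  ]
```

Call:
servo_tool([
  [[0,0,0.06],[0,0,0]],
  [[0,0,0.12],[0,0,0]],
  [[0,0,0.16],[0,0,0]],
  [[0,0,0.16],[0,0,0]],
])

```text
t: 13.3
ee_pos: [615.6, -266.3, 96.3]
tool_rot: [-3.14, -0.061, -0.038]
ft_force: [3.3, 0.1, 13.6]
width: 0.291
grasp_force: 112.9
```

```bash
python3 tr.py 13 24
```

```text
[ 615.56308638 -266.26222906   96.32616499] [ 3.25524315  0.08956793 13.62209156] 0.2910814119965363 112.8944456577301
tray shift [-0.09  0.    0.11] turn [-0.   -0.08  0.01]
```

Call:
servo_tool([
  [[-0.02,0,0.08],[0,0,0]],
  [[-0.04,0,0.16],[0,0,0]],
  [[-0.05,0,0.2],[0,0,0]],
  [[-0.05,0,0.2],[0,0,0]],
])

```text
t: 13.7
ee_pos: [617.2, -266.8, 94.3]
tool_rot: [3.138, 0.063, 0.055]
ft_force: [8.4, 2.7, 27.8]
width: 0.288
grasp_force: 114.6
```

```bash
python3 tr.py 13 24
```

```text
[ 617.21192089 -266.80493905   94.31119488] [ 8.42919699  2.70645318 27.84501448] 0.28818666832429357 114.6459424495697
tray shift [-0.13 -0.01  0.05] turn [ 0.03 -0.19  0.01]
```

Call:
servo_tool([
  [[-0.06,0,0.06],[0,-0.1,0]],
  [[-0.12,0,0.12],[0,-0.2,0]],
  [[-0.15,0,0.2],[0,-0.2,0]],
  [[-0.15,0,0.2],[0,-0.2,0]],
])

```text
t: 14.1
ee_pos: [617.1, -266.8, 93.9]
tool_rot: [3.133, 0.065, 0.048]
ft_force: [16.8, 6.0, 44.8]
width: 0.287
grasp_force: 116.8
```

```bash
python3 tr.py 13 24;python3 - <<'E'
from h import *
o=observe();print(o['torque'],o['effort'])
for n in('side','top'):
    f,P=grab(n);s=(np.abs(P[...,0]-612)<75)&(np.abs(P[...,1]+267)<75);hsv=cv2.cvtColor(f['image'],cv2.COLOR_RGB2HSV)
    m=s&(hsv[...,1]<60)&(hsv[...,2]>90)&(P[...,2]>15)&(P[...,2]<60);Q=P[m]
    # plate-top points fit plane
    q=Q[(np.abs(Q[:,0]-613)<33)&(np.abs(Q[:,1]+267)<33)]
    A=np.c_[q[:,:2]-[612,-267],np.ones(len(q))];print(n,len(q),np.linalg.lstsq(A,q[:,2],rcond=None)[0],np.median(q[:,2]))
E
```

```text
[ 617.12153405 -266.83729195   93.89840348] [16.76451064  5.96387655 44.81344857] 0.2871907452176679 116.82411074638367
tray shift [-0.12 -0.01  0.04] turn [ 0.07 -0.14  0.03]
[ 1.53824244 -2.57931182 -0.18658676] [ -8.11406583 -23.0048883  -11.23623043  -4.7490254    3.79807144
  -0.24830335]
side 711 [5.36161786e-02 2.03211917e-02 3.20118712e+01] 31.868861545684013
top 289 [ 2.59686245e-02 -2.33998008e-02  3.33367166e+01] 32.85577579170854
```

Call:
servo_tool([
  [[-0.15,0,-0.5],[0,-0.1,0]],
  [[-0.15,0,-1.3],[0,-0.1,0]],
  [[-0.15,0,-2],[0,-0.1,0]],
  [[-0.15,0,-2],[0,-0.1,0]],
])

```text
t: 14.6
ee_pos: [600.8, -267.3, 159.5]
tool_rot: [-3.141, -0.061, 0.017]
ft_force: [0.1, 0.2, -1.8]
width: 0.297
grasp_force: 110.9
```

Call:
servo_tool([
  [[-3,0,-0.3],[0,0,0]],
  [[-3,0,-0.3],[0,0,0]],
  [[-3,0,-0.3],[0,0,0]],
  [[-3,0,-0.3],[0,0,0]],
])

```text
t: 15.0
ee_pos: [476.8, -271.3, 166.7]
tool_rot: [-3.136, -0.057, 0.032]
ft_force: [0.6, -0.1, -2.8]
width: 0.291
grasp_force: 110.7
```

```bash
cat > look.py <<'E'
from h import *
import sys
f,P=grab('side');a=cv2.resize(f['image'][290:385,330:425],(400,400),interpolation=cv2.INTER_CUBIC)
f2,P2=grab('top');b=cv2.resize(f2['image'][150:220,423:493],(400,400),interpolation=cv2.INTER_CUBIC)
cv2.imwrite('pics/%s.png'%sys.argv[1],np.hstack([a,b])[:,:,::-1])
y=np.radians(2.2);c,s=np.cos(y),np.sin(y)
for nm,PP in(('side',P),('top',P2)):
    X=(PP[...,0]-599.2)*c+(PP[...,1]+267)*s;Y=-(PP[...,0]-599.2)*s+(PP[...,1]+267)*c
    print(nm)
    for yl in range(-48,49,12):
        row=[]
        for xl in range(-54,55,12):
            m=(abs(X-xl)<6)&(abs(Y-yl)<5)&(PP[...,2]<70);row.append(int(np.median(PP[...,2][m])) if m.sum()>2 else -1)
        print(yl,row)
E
python3 look.py p1; python3 tr.py -13 100
```

```text
side
-48 [40, 41, 41, 40, 41, 42, 33, 40, 39, 40]
-36 [37, 24, 24, 23, 23, 20, 23, 24, 24, 27]
-24 [38, 37, 29, 22, 16, 6, 22, 22, 22, 26]
-12 [37, 44, 38, 31, 22, 10, 24, 23, 24, 27]
0 [29, 42, 37, 27, 20, 6, 21, 21, 20, 27]
12 [37, 45, 39, 29, 20, 8, 23, 23, 24, 27]
24 [35, 45, 40, 29, 20, 5, 21, 22, 22, 30]
36 [26, 25, 24, 23, 23, 10, 24, 23, 23, 24]
48 [35, 24, 24, 25, 24, 19, 27, 27, 24, 30]
top
-48 [36, 25, 27, 27, 26, 24, 26, 27, 25, 30]
-36 [37, 24, 25, 25, 23, 12, 24, 25, 24, 31]
-24 [35, 45, 40, 26, 20, 5, 24, 24, 23, 32]
-12 [37, 47, 41, 34, 23, 8, 24, 26, 24, 27]
0 [37, 40, 35, 24, 10, 6, 18, 19, 20, 26]
12 [38, 45, 40, 30, 22, 8, 25, 24, 25, 27]
24 [35, 37, 28, 26, 8, 7, 22, 19, 21, 26]
36 [25, 24, 24, 24, 22, 15, 25, 24, 24, 29]
48 [38, 24, 25, 26, 33, 23, 26, 30, 24, 37]
[ 479.05748512 -270.94177527  166.66164169] [ 0.45368803 -0.52701449 -3.15129579] 0.2894557493030181 110.7136595249176
tray shift [ 2.68  0.02 -0.08] turn [-0.05  0.33 -0.  ]
```

View pics/p1.png

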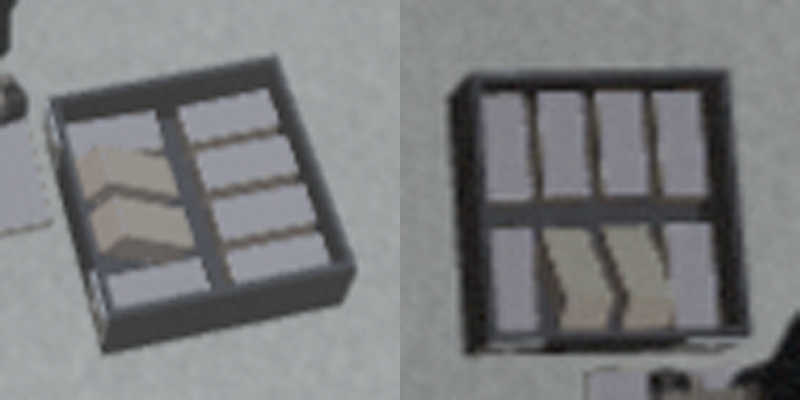

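All four slugs of the far row, at (255,190) in the left view, now lie flat; the near row's two propped slugs at (135,205) remain. Moving over the near row.

Call:
servo_tool([
  [[2.7,0,-0.1],[0,0.3,0]],
  [[2.7,0,-0.1],[0,0.3,0]],
  [[2.7,0,-0.1],[0,0.3,0]],
  [[2.7,0,-0.1],[0,0.3,0]],
])

```text
t: 15.5
ee_pos: [588.9, -265.8, 166.5]
tool_rot: [-3.134, -0.064, -0.014]
ft_force: [0.3, -1.0, -3.2]
width: 0.29
grasp_force: 110.7
```

```bash
python3 tr.py -13 50; python3 - <<'E'
from h import *
for n in('side','top'):
    f,P=grab(n);im=f['image'];hsv=cv2.cvtColor(im,cv2.COLOR_RGB2HSV)
    s=(np.abs(P[...,0]-586)<60)&(np.abs(P[...,1]+267)<60)&(P[...,2]>90)&(P[...,2]<120)&(hsv[...,1]<60)&(hsv[...,2]>85)
    Q=P[s];A=np.c_[Q[:,:2]-[586,-267],np.ones(len(Q))];print(len(Q),cv2.minAreaRect(Q[:,:2].astype(np.float32)),np.linalg.lstsq(A,Q[:,2],rcond=None)[0])
E
```

```text
[ 588.85897254 -265.76335736  166.52093856] [ 0.27567729 -1.03216828 -3.18446102] 0.2903427050253903 110.70353150367737
tray shift [-0.08  0.05  1.21] turn [-0.07  0.06  0.02]
898 ((595.02490234375, -265.25592041015625), (69.8311538696289, 70.9661865234375), 3.6199264526367188) [6.36122274e-02 1.75050008e-02 1.04457263e+02]
454 ((594.154296875, -263.2284240722656), (69.8593978881836, 66.56890869140625), 2.993579864501953) [6.40367190e-02 1.22559586e-02 1.06333024e+02]
```

```bash
sed -i 's/frame(2.2,0.9)/frame(1.5,-2.7)/; s/599.2+dx/597.8+dx/' tr.py; python3 tr.py -13 56
```

```text
[ 587.21008358 -266.54002679  168.87122539] [-0.30477769 -0.30893433 -2.8289164 ] 0.29375264614196905 110.70363163948059
tray shift [-0.07  0.03  1.12] turn [-0.05 -0.56  0.13]
```

Call:
servo_tool([
  [[-0.08,0.02,0.3],[0,-0.56,0.13]],
  [[-0.08,0.02,0.7],[0,-0.56,0.13]],
  [[-0.08,0.02,1.1],[0,-0.56,0.13]],
  [[-0.08,0.02,1.1],[0,-0.56,0.13]],
])

```text
t: 16.0
ee_pos: [582.8, -266.8, 121.8]
tool_rot: [-3.133, -0.039, 0.079]
ft_force: [-0.3, -0.2, -4.0]
width: 0.291
grasp_force: 110.6
```

```bash
python3 tr.py -13 40
```

```text
[ 582.76047084 -266.8100541   121.84114865] [-0.28106926 -0.2363147  -3.96132094] 0.2909624265357449 110.5782401561737
tray shift [0.07 0.02 0.34] turn [-0.07  0.03 -0.01]
```

Call:
servo_tool([
  [[0.05,0.02,0.12],[0,0,0]],
  [[0.05,0.02,0.24],[0,0,0]],
  [[0.05,0.02,0.36],[0,0,0]],
  [[0.05,0.02,0.48],[0,0,0]],
  [[0.05,0.02,0.58],[0,0,0]],
  [[0.05,0.02,0.66],[0,0,0]],
  [[0.05,0.02,0.72],[0,0,0]],
])

```text
t: 16.7
ee_pos: [585.3, -268.0, 96.4]
tool_rot: [-3.136, -0.04, 0.073]
ft_force: [0.8, 0.0, -4.6]
width: 0.29
grasp_force: 111.1
```

```bash
python3 tr.py -13 24
```

```text
[ 585.25510453 -268.01763111   96.39404636] [ 7.76149438e-01  2.72492464e-03 -4.64452789e+00] 0.28951689819926496 111.12990260124207
tray shift [-0.01 -0.01  0.11] turn [-0.05 -0.01 -0.01]
```

Call:
servo_tool([
  [[0,0,0.06],[0,0,0]],
  [[0,0,0.12],[0,0,0]],
  [[0,0,0.18],[0,0,0]],
  [[0,0,0.24],[0,0,0]],
  [[0,0,0.24],[0,0,0]],
])

```text
t: 17.2
ee_pos: [585.7, -268.1, 91.8]
tool_rot: [-3.138, -0.04, 0.066]
ft_force: [-3.9, 4.1, 12.4]
width: 0.29
grasp_force: 112.8
```

```bash
python3 tr.py -13 24
```

```text
[ 585.67528847 -268.06155754   91.83557623] [-3.89335686  4.08584052 12.43110291] 0.29019223701489366 112.77597427368164
tray shift [-0.02 -0.01 -0.  ] turn [-0.03 -0.05 -0.01]
```

Call:
servo_tool([
  [[0,0,0.1],[0,0,0]],
  [[0,0,0.2],[0,0,0]],
  [[0,0,0.3],[0,0,0]],
  [[0,0,0.3],[0,0,0]],
])

```text
t: 17.6
ee_pos: [586.6, -268.3, 91.4]
tool_rot: [3.139, 0.04, -0.053]
ft_force: [-19.2, 13.7, 50.5]
width: 0.288
grasp_force: 117.4
```

```bash
python3 tr.py -13 24
```

```text
[ 586.58903571 -268.29347141   91.43816319] [-19.187196    13.74726008  50.49776624] 0.2875112438448154 117.38057971000671
tray shift [-0.04 -0.02 -0.01] turn [ 0.01 -0.13 -0.01]
```

Fully seated. Lift, move back toward the pad, and check the tray.

Call:
servo_tool([
  [[0,0,-0.5],[0,0,0]],
  [[0,0,-1.3],[0,0,0]],
  [[0,0,-2.2],[0,0,0]],
  [[0,0,-2.5],[0,0,0]],
  [[0,0,-2.5],[0,0,0]],
])

```text
t: 18.1
ee_pos: [590.1, -269.0, 178.2]
tool_rot: [-3.139, -0.039, 0.064]
ft_force: [0.8, 0.2, -3.6]
width: 0.292
grasp_force: 111.0
```

Call:
servo_tool([
  [[-1,-3.5,0],[0,0,0]],
  [[-1,-3.5,0],[0,0,0]],
  [[-1,-3.5,0],[0,0,0]],
  [[-1,-3.5,0],[0,0,0]],
  [[-1,-3.5,0],[0,0,0]],
])

```text
t: 18.6
ee_pos: [544.7, -128.4, 175.6]
tool_rot: [-3.136, -0.043, 0.076]
ft_force: [-0.6, -0.5, -3.5]
width: 0.29
grasp_force: 111.6
```

```bash
python3 look.py p2
```

```text
side
-48 [40, 42, 40, 42, 40, 40, 41, 40, 40, 40]
-36 [25, 23, 24, 23, 24, 21, 23, 24, 23, 28]
-24 [29, 20, 19, 19, 15, 7, 21, 21, 19, 27]
-12 [25, 24, 24, 23, 22, 8, 23, 23, 24, 29]
0 [24, 22, 21, 19, 16, 5, 20, 20, 19, 26]
12 [25, 23, 24, 23, 22, 8, 24, 23, 24, 28]
24 [23, 24, 23, 23, 23, 5, 22, 22, 23, 29]
36 [25, 23, 24, 23, 24, 9, 24, 24, 24, 28]
48 [36, 23, 24, 24, 25, 18, 24, 24, 26, 31]
top
-48 [4, 24, 27, 26, 26, 23, 25, 26, 26, -1]
-36 [37, 25, 24, 25, 22, 14, 24, 24, -1, -1]
-24 [32, 23, 24, 20, 20, 6, 24, 22, -1, -1]
-12 [25, 24, 25, 24, 25, 23, 25, -1, -1, -1]
0 [32, 17, 19, 17, 17, -1, -1, -1, -1, -1]
12 [24, 25, 23, 24, -1, -1, -1, -1, -1, -1]
24 [25, 22, 21, 20, -1, -1, -1, -1, -1, -1]
36 [27, 25, 23, 25, -1, -1, -1, -1, -1, -1]
48 [36, 26, 25, -1, -1, -1, -1, -1, -1, -1]
```

View pics/p2.png

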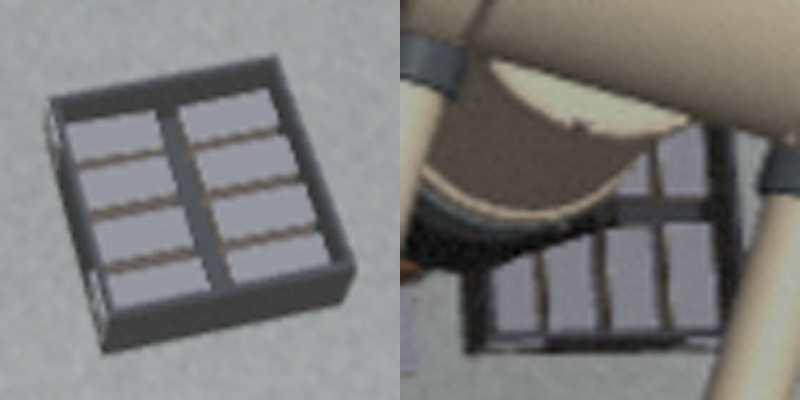

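All eight slugs lie flat, in two rows at (125,210) and (255,190) in the left view, with the tops at 24 mm. Returning to the pad.

```bash
cat > back.py <<'E'
from h import *
import sys
o=observe();print(o['ee_pos'],o['ft_force'])
go([545,227,float(sys.argv[1])],frame(-12,-2.7),'pad')
for n in('side','top'):
    f,P=grab(n);im=f['image'];hsv=cv2.cvtColor(im,cv2.COLOR_RGB2HSV);e=o['ee_pos']
    s=(np.abs(P[...,0]-e[0])<50)&(np.abs(P[...,1]-e[1])<50)&(abs(P[...,2]-(e[2]-62))<12)&(hsv[...,1]<60)&(hsv[...,2]>85)
    Q=P[s]
    if len(Q)>50:A=np.c_[Q[:,:2]-e[:2],np.ones(len(Q))];print(len(Q),cv2.minAreaRect(Q[:,:2].astype(np.float32)),np.linalg.lstsq(A,Q[:,2],rcond=None)[0])
E
python3 back.py 175
```

```text
[ 545.19515056 -129.99129321  176.1619472 ] [ 0.8748843  -0.35942937 -3.01911484]
pad shift [ 0.22 -8.92  0.06] turn [0.06 0.01 2.23]
717 ((546.6337890625, -129.14346313476562), (71.09639739990234, 71.82131958007812), 2.3296871185302734) [-9.69416809e-03  2.08133279e-02  1.14795257e+02]
293 ((543.18896484375, -130.29388427734375), (63.51994705200195, 71.0023422241211), 1.3136694431304932) [-7.88096761e-03  5.36130253e-03  1.15722761e+02]
```

Call:
servo_tool([
  [[0.2,-8.9,0],[0,0,2.2]],
  [[0.2,-8.9,0],[0,0,2.2]],
  [[0.2,-8.9,0],[0,0,2.2]],
  [[0.2,-8.9,0],[0,0,2.2]],
  [[0.2,-8.9,0],[0,0,2.2]],
  [[0.2,-8.9,0],[0,0,2.2]],
  [[0.2,-8.9,0],[0,0,2.2]],
  [[0.2,-8.9,0],[0,0,2.2]],
])

```text
t: 19.6
ee_pos: [544.3, 231.0, 178.2]
tool_rot: [-3.124, 0.315, 0.075]
ft_force: [0.4, -0.4, -2.9]
width: 0.286
grasp_force: 112.3
```

```bash
python3 back.py 80
```

```text
[544.26222523 231.01910655 178.19722626] [ 0.4029137  -0.43448772 -2.9430557 ]
pad shift [0.15 0.08 2.45] turn [0.04 0.   0.08]
362 ((545.5130004882812, 230.5203399658203), (74.83767700195312, 69.585693359375), 77.21587371826172) [-9.31124158e-03  1.93922248e-02  1.16949519e+02]
426 ((533.675048828125, 231.20535278320312), (69.55455780029297, 46.8548583984375), 78.93629455566406) [-2.11820170e-02 -2.91478756e-03  1.16456055e+02]
```

Call:
servo_tool([
  [[0.1,0.08,0.8],[0,0,0]],
  [[0.1,0.08,1.6],[0,0,0]],
  [[0.1,0.08,2.2],[0,0,0]],
  [[0.1,0.08,2.5],[0,0,0]],
  [[0.1,0.08,2.55],[0,0,0]],
])

```text
t: 20.2
ee_pos: [542.7, 221.0, 75.1]
tool_rot: [3.121, -0.325, -0.077]
ft_force: [0.6, 0.1, -2.2]
width: 0.285
grasp_force: 112.2
```

Call:
servo_tool([
  [[0,0,0.05],[0,0,0]],
  [[0,0,0.1],[0,0,0]],
  [[0,0,0.14],[0,0,0]],
  [[0,0,0.14],[0,0,0]],
])

```text
t: 20.6
ee_pos: [543.6, 223.2, 72.8]
tool_rot: [3.124, -0.321, -0.069]
ft_force: [0.5, -0.2, -0.7]
width: 0.291
grasp_force: 112.7
```

Call:
servo_tool([
  [[0,0,0.04],[0,0,0]],
  [[0,0,0.06],[0,0,0]],
  [[0,0,0.06],[0,0,0]],
])

```text
t: 20.9
ee_pos: [543.6, 223.2, 72.7]
tool_rot: [3.124, -0.321, -0.067]
ft_force: [-4.0, -1.7, 9.5]
width: 0.289
grasp_force: 113.9
```

Call:
servo_tool([
  [[0,0,0],[0,0,0]],
  [[0,0,0],[0,0,0]],
  [[0,0,0],[0,0,0]],
  [[0,0,0],[0,0,0]],
  [[0,0,0],[0,0,0]],
  [[0,0,0],[0,0,0]],
], gripper=1)

```text
t: 21.5
ee_pos: [542.7, 223.0, 68.9]
tool_rot: [3.123, -0.322, -0.073]
ft_force: [-0.5, 0.1, 0.6]
width: 0.998
grasp_force: 0.0
```

Call:
servo_tool([
  [[0,0,-0.5],[0,0,0]],
  [[0,0,-1],[0,0,0]],
  [[0,0,-1.8],[0,0,0]],
  [[0,0,-2.6],[0,0,0]],
  [[0,0,-3.5],[0,0,0]],
  [[0,0,-4],[0,0,0]],
  [[-1,0,-4],[0,0,0]],
  [[-2,0,-4],[0,0,0]],
])

```text
t: 22.3
ee_pos: [471.8, 238.7, 232.6]
tool_rot: [3.123, -0.324, -0.072]
ft_force: [-0.9, 1.1, 0.8]
width: 1.005
grasp_force: 0.0
```

```bash
python3 - <<'E'
from h import *
topdet(c=(546,227));topdet('side',c=(546,227));f,P=grab('side','end.png')
E
```

```text
top plate 210 ((551.7296752929688, 204.91708374023438), (39.917903900146484, 51.52351379394531), 78.32846069335938)
side top 15 [538.5 214.4 115.8] ((543.416259765625, 218.32777404785156), (16.84059715270996, 18.73603057861328), 80.89228820800781)
side plate 368 ((544.0408325195312, 222.4707489013672), (75.79208374023438, 71.96000671386719), 78.03401184082031)
```

View pics/end.png

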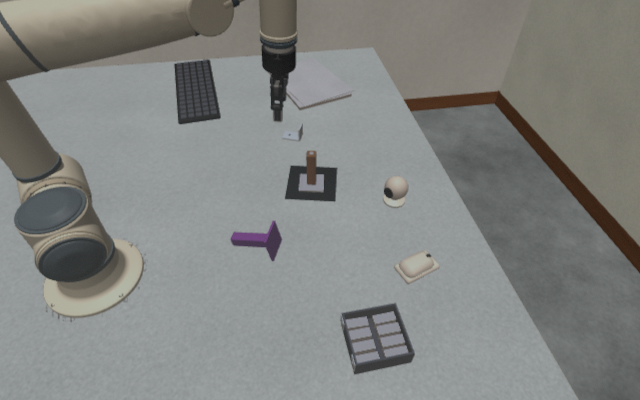

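The final view shows the tamper upright and well inside the pad at (312,175), the eight slugs flat at (376,338), the other things undisturbed and the gripper clear.

```bash
python3 -c "
from cell import workorder
print(workorder.close_job())"
```

```text
the job is handed in; nothing more can be done
None
```

The job is done and handed in at about 22 s of robot time: all eight slugs lie flat on the tray floor, the tamper stands upright wholly on the pad, and the last picture shows the mouse, webcam and bracket where they were.

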